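Find the hidden notch in a chisel case and press its catch

ROBOT

A 6-joint arm with a two-finger parallel gripper is mounted at the origin on the work surface. World frame = base frame: x ahead of the robot, y to its left, z up, the work surface at z = 0. Lengths are in m, angles in rad, forces in N, time in s.
With the tool pointing down it reaches from about 0.325 to 0.85 m from the base axis. Payload 4.4 kg.
Tool frame: the origin (TCP) lies between the finger pads; the fingertips stand 25 mm ahead of it and the grasp point (between the pads) lies 6 mm ahead of it; x points along the fingers, y is the direction in which the jaws open and shut, and the axes are right-handed (so a half turn about x gives the same grasp; the last joint's range is limited). The gripper opens to 94 mm and grips with 3 to 60 N. Pads are 16 mm wide; open, the fingers measure 119 mm over their backs; the gripper's body (75 mm by 177 mm) begins 78 mm behind the grasp point.
Start: joints at [-1.486, 0.207, 1.542, -0, 1.393, -0.15], TCP at [0.134, -0.559, 0.23] pointing down, gripper open.
Joint ranges: [-2.73, 2.73], [-0.86, 2.22], [0.23, 2.46], [-1.11, 4.25], [0.08, 2.63], [-2.82, 2.82]. Speed limits (rad/s): [2.79, 2.79, 3.14, 3.14, 3.14, 3.14].

INTERFACE

Orientations are given as a unit quaternion [x, y, z, w].
In Python, from bench import observe, capture, finish_job gives the robot as it stands. The module is installed in compiled form; this text tells all that it offers.
- The arm moves only by the tool carry_out, never from a script. Its argument "commands" is a list of rows, each an object of numbers: "fingers": the gripper command: -1 is shut, 1 is fully open, values between are in proportion; "tx", "ty", "tz": the shift along the tool's x, y, z in mm; "rx", "ry", "rz": the turn, a rotation vector about the tool's x, y, z in degrees. A call has 1 to 8 rows; each row shifts and turns the commanded pose from where the row before left it, along the tool's axes as they then stand; what a row does not reach is not made up. A row lasts 1/8 s, in which the tool goes at most 62.5 mm and 10.7 degrees, less where a joint would pass 70% of its speed; a pose out of reach is approached as far as the arm can. A call with a gripper value outside its range is refused whole. The fingers move at their own pace and stop on an object; "squeeze" is the grip in N (left out, the last holds). Time passes only in rows, so rows that do not move let the fingers close. It gives the time, the measured TCP pose, the force and the opening at its end, in the units of the state.
- observe(): the state, without advancing time (a new reading comes with each control period).
- capture(name): name is "scene" or "top" or "wrist"; returns a dict with "pixels" (480x640x3 uint8, red, green, blue), "z_map" (480x640 float32, m along the optical axis (not along the pixel's ray), 0 where there is no reading), "fx", "fy", "cx", "cy" (pixels), "xyz" and "orientation" of the camera in the world. Camera axes: x right, y down, z forward; pixel columns grow to the right and rows downward; lengths in m; the calibration is good to about 2 mm. A picture is of the moment at which its call begins.
- finish_job(): hands the job in, once; it reports no verdict.
The state is a dict: "time": time; "joints": joint angles; "dq": joint speeds; "joint_torque": joint torques, N m; "ee_pos": TCP position; "orientation": TCP orientation; "ft_force": force on the tool from outside, world axes, zero at the start; "torque": the same for the moment, N m; "width": opening from 0.0 (shut) to 1.0 (fully open).
Only numpy, scipy, OpenCV 4.12 (cv2) and the standard library are available. Lean on these libraries where they do the work, as an engineer would, in place of code of your own. Each camera call takes 0.05 s, during which the arm holds its last target. There are 200 camera calls.

TASK

The chisel case on the bench is opened by a catch at the bottom of a notch hidden somewhere in the top of its front rail. Starting at the end of the rail on the robot's left, sweep a fingertip along the top of the rail until you find the notch, then press the catch inside it fully down so that the lid pops up, and take the hand away. Do not pinch, lift or pry anything: leave the lid to rise by itself and leave the other things on the bench where they are.

Things in the scene. Friction and masses are not known exactly. Their poses are not given: they have to be found in the camera images.
- chest: Flat wooden chisel case fixed to the bench, 180 mm (x) by 336 mm (y) by 60 mm high, z up. Origin: centre of its underside. Its -x side, with the pale front rail (x = -90 to -60 mm in its frame), faces the robot; +y is the robot's left. Behind the rail is an open channel 20 mm wide (floor 30 mm above the bench), then the box part with the lid (x = -40 to 90 mm).
- rail_left (a point): Mid-width point on the rail's flat top, 60 mm above the bench, at the rail's end on the robot's left (+y). The rail is 30 mm wide, 336 mm long: six flush blocks of 56 mm. The first two blocks from this end are always plain; one of the other four has the notch in its middle, cut right across the rail, 42 mm long along it. Which one is not told: it must be felt or seen.
- rail_right (a point): The same point at the rail's other end, on the robot's right, 336 mm from rail_left.
- rail0: The plain wooden end block of the rail on the robot's left, 30 x 56 x 30 mm (its y along the rail), fixed. Origin at the centre of its underside, 30 mm above the bench.
- rail1: The second block from that end, next to it: plain and of the same size. Origin at the centre of its underside.
- catch (a joint): How far the catch in the notch is pressed down, m: 0 up, 0.010 fully down. A block of the rail's wood, 26 mm wide, 40 mm long, filling the notch's length; its flat top is 8 mm below the rail's top when up, 18 mm when fully down. It takes about 5 N of friction plus 1.5 to 3 N from the lid and stays where it is left.
- lid: Thin wooden lid, 130 x 336 x 6 mm, about 0.12 kg, hinged along the case's far (+x) side. Origin mid-length on the hinge, 54 mm above the bench; z is its normal, vertical when shut; its top is then level with the rail's. Linked to the catch: it rises 0.025 rad per mm of press, to 0.25 rad (front edge 32 mm up). The robot may not push or pull it.
- mallet: Bystander: wooden mallet lying flat, handle along its x, 230 mm long, head 60 x 100 x 60 mm. Origin on the bench under the handle. Leave alone.
- spool: Bystander: dark turned wooden foot, standing, 64 mm in diameter, 70 mm high, origin at the centre of its underside. Leave alone.
- glue: Bystander: white bottle, 50 mm in diameter, 130 mm high, origin at the centre of its underside. Leave alone.

How it is judged:
By the outcome, as a careful person would: the job done as asked, in the order asked, and still so for the second after the job is handed in, with the robot touching nothing.
It also fails if it takes over 70 s, if anything falls off the work surface, if the arm or the gripper's body presses on something with over 40 N, if the wrist force passes 120 N, or if a joint passes its speed limit or range.

## Working session

There is one attempt and no reset: what is moved stays moved. The work goes in short steps, Python scripts to look and compute and a tool call to move; the robot and the scene stay as the last step left them, time stands still between calls to the robot, and variables do not carry over. Pictures are saved under pics/ and viewed, about 8 in all and at most 12, crops included, and the job is handed in when it is done.

Besides the shell and the picture viewer there is one more tool, called as name([rows], argument=value, ...), one row to a line, values as JSON. carry_out: Moves the arm, as the interface text tells. Its arguments: {"type":"object","properties":{"commands":{"type":"array","items":{"type":"object","properties":{"fingers":{"type":"number"},"tx":{"type":"number"},"ty":{"type":"number"},"tz":{"type":"number"},"rx":{"type":"number"},"ry":{"type":"number"},"rz":{"type":"number"}}}},"squeeze":{"type":"number"}},"required":["commands"]}

```bash
mkdir -p pics; cat > h.py <<'E'
import numpy as np, cv2
from scipy.spatial.transform import Rotation as R
from bench import observe, capture, finish_job
def save(c,n): cv2.imwrite('pics/'+n,c['pixels'][:,:,::-1])
def world(c):
    v,u=np.mgrid[:480,:640]; z=c['z_map']
    p=np.stack([(u-c['cx'])/c['fx']*z,(v-c['cy'])/c['fy']*z,z],-1)
    return p@R.from_quat(c['orientation']).as_matrix().T+np.array(c['xyz'])
E
python3 - <<'E'
from h import *
s=observe(); print({k:np.round(v,3) for k,v in s.items()})
print(R.from_quat(s['orientation']).as_matrix().round(3))
c=capture('top'); save(c,'top1.png'); np.savez('top.npz',w=world(c),p=c['pixels']); print(c['xyz'],c['fx'])
d=capture('scene'); save(d,'sc1.png')
E
```

```text
{'time': np.float64(0.0), 'joints': array([-1.485,  0.207,  1.543,  0.   ,  1.393, -0.15 ]), 'dq': array([-0.001, -0.   , -0.001,  0.002,  0.001, -0.001]), 'joint_torque': array([-0.0000e+00, -3.7088e+01, -2.8142e+01,  7.0000e-02,  3.6000e-02,
       -0.0000e+00]), 'ee_pos': array([ 0.134, -0.558,  0.229]), 'orientation': array([ 0.702,  0.084, -0.702,  0.082]), 'ft_force': array([0.237, 0.04 , 0.888]), 'torque': array([ 0.017, -0.032, -0.012]), 'width': np.float64(1.0)}
[[-0.     0.234 -0.972]
 [ 0.002 -0.972 -0.234]
 [-1.    -0.002 -0.   ]]
[0.54366019 0.05934153 1.22994335] 610.5210875912438
```

View pics/top1.png

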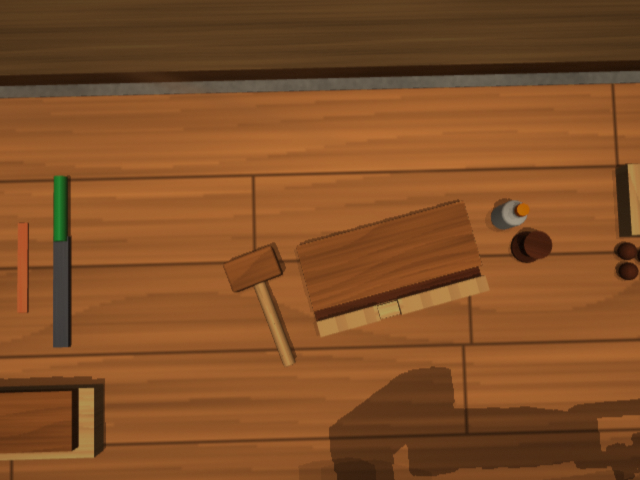

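View pics/sc1.png

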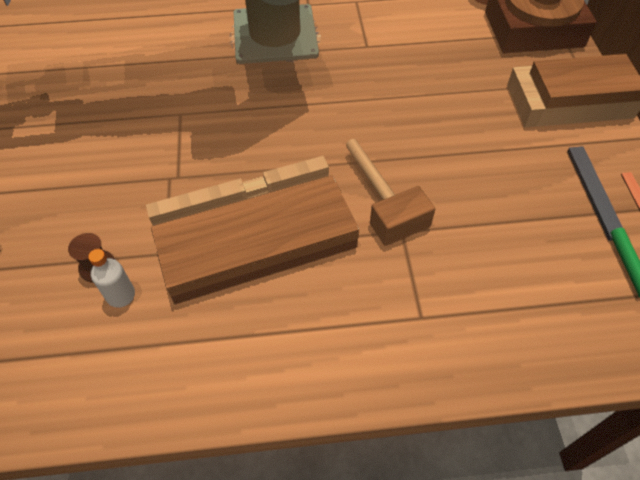

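The top view shows the pale rail from about (318,328), the robot's left end, to (487,284). A distinct block near (388,310) looks like the notch, in the third block. The mallet is just left of the case, and the glue and spool are to the right.

```bash
python3 - <<'E'
from h import *
f=np.load('top.npz'); w=f['w'];p=f['p']
h=cv2.cvtColor(p,cv2.COLOR_RGB2HSV)
roi=np.zeros((480,640),bool); roi[270:345,308:498]=1
m=roi&(w[...,2]>.045)&(w[...,2]<.08)&(p[...,2]>75)&(p[...,0]>150)
n,l,st,_=cv2.connectedComponentsWithStats(m.astype(np.uint8)); k=1+st[1:,4].argmax(); m=l==k
P=w[m]; print(len(P),np.percentile(P[:,2],[5,50,95]))
r=cv2.minAreaRect((P[:,:2]*1000).astype(np.float32)); print(r,cv2.boxPoints(r))
# along rail profile
b=cv2.boxPoints(r); c0=np.array(r[0])/1000
e=[b[i]-b[i-1] for i in range(4)]; a=max(e,key=np.linalg.norm); a=a/np.linalg.norm(a); a*=np.sign(a[1])
print('yaw',np.degrees(np.arctan2(-a[0],a[1])))
t=(P[:,:2]-c0)@a
for x in np.arange(.165,-.17,-.01):
  s=abs(t-x)<.005; print(round(168-x*1000), np.round(np.median(P[s,2])*1000,1),end=' | ')
for o in (0,.5):pass
L=c0+a*.168; print('\nL',L,'Rr',c0-a*.168)
E
```

```text
181 [0.04707147 0.0513626  0.05519523]
((499.1689147949219, -67.80452728271484), (20.147754669189453, 37.98704147338867), 12.764991760253906) [[485.14737 -51.50629]
 [493.54068 -88.55447]
 [513.1904  -84.10277]
 [504.79715 -47.05459]]
yaw 12.764952
3 nan | 13 nan | 23 nan | 33 nan | 43 nan | 53 nan | 63 nan | 73 nan | 83 nan | 93 nan | 103 nan | 113 nan | 123 nan | 133 nan | 143 nan | 153 50.3 | 163 51.5 | 173 51.8 | 183 51.4 | 193 nan | 203 nan | 213 nan | 223 nan | 233 nan | 243 nan | 253 nan | 263 nan | 273 nan | 283 nan | 293 nan | 303 nan | 313 nan | 323 nan | 333 nan | 
L [0.46204899 0.09604331] Rr [ 0.53628884 -0.23165236]
  return _methods._mean(a, axis=axis, dtype=dtype,
  ret = ret.dtype.type(ret / rcount)
```

```bash
python3 - <<'E'
from h import *
f=np.load('top.npz'); w=f['w'];p=f['p']
for u,v in [(330,326),(350,320),(388,310),(440,296),(475,287),(380,260),(300,340)]: print(u,v,p[v,u],w[v,u].round(4),cv2.cvtColor(p[v:v+1,u:u+1],cv2.COLOR_RGB2HSV))
roi=np.zeros((480,640),bool); roi[190:345,292:498]=1
m=(roi&(w[...,2]>.053)&(w[...,2]<.075)).astype(np.uint8)
n,l,st,_=cv2.connectedComponentsWithStats(m)
for k in range(1,n):
  if st[k,4]>300:
    P=w[l==k]; r=cv2.minAreaRect((P[:,:2]*1000).astype(np.float32)); print(st[k],np.median(P[:,2]),r,cv2.boxPoints(r).round(1).tolist())
cv2.imwrite('pics/m.png',m*255)
E
```

```text
330 326 [182 135  74] [0.4703 0.0449 0.0595] [[[ 17 151 182]]]
350 320 [182 134  73] [0.4808 0.0066 0.0628] [[[ 17 153 182]]]
388 310 [181 149  82] [ 0.4973 -0.0673  0.0529] [[[ 20 139 181]]]
440 296 [181 133  74] [ 0.5214 -0.1676  0.0566] [[[ 17 151 181]]]
475 287 [182 134  74] [ 0.5368 -0.2359  0.0554] [[[ 17 151 182]]]
380 260 [132  72  32] [ 0.5935 -0.0546  0.0589] [[[ 12 193 132]]]
300 340 [149  89  44] [ 0.4404  0.1049 -0.0006] [[[ 13 180 149]]]
[  296   201   186   110 11681] 0.059036896150887586 ((602.8095092773438, -71.80119323730469), (130.2332763671875, 336.326904296875), 13.786153793334961) [[499.5, 76.0], [579.5999755859375, -250.60000610351562], [706.0999755859375, -219.60000610351562], [626.0, 107.0]]
[ 397  275   93   39 1451] 0.05891319298779241 ((524.294921875, -171.59683227539062), (30.39126205444336, 178.88706970214844), 13.789787292480469) [[488.20001220703125, -88.4000015258789], [530.9000244140625, -262.1000061035156], [560.4000244140625, -254.8000030517578], [517.7000122070312, -81.0999984741211]]
[317 305  64  32 998] 0.058851562613264186 ((480.3800964355469, 7.120231628417969), (30.39958381652832, 124.37345886230469), 13.694134712219238) [[450.8999938964844, 63.900001525878906], [480.29998779296875, -56.900001525878906], [509.8999938964844, -49.70000076293945], [480.3999938964844, 71.0999984741211]]
```

carry_out([
  {"fingers": -1, "ty": -38, "tz": -33.5},
  {"fingers": -1, "ty": -38, "tz": -33.5},
  {"fingers": -1, "ty": -38, "tz": -33.5},
  {"fingers": -1, "ty": -38, "tz": -33.5},
  {"fingers": -1, "ty": -38, "tz": -33.5},
  {"fingers": -1, "ty": -38, "tz": -33.5},
  {"fingers": -1, "ty": -38, "tz": -33.5},
  {"fingers": -1, "ty": -38, "tz": -33.5},
], squeeze=10)

```text
$.commands[0]: bad value
```

carry_out([
  {"fingers": -1, "ty": -38, "tz": -33.5},
  {"fingers": -1, "ty": -38, "tz": -33.5},
  {"fingers": -1, "ty": -38, "tz": -33.5},
  {"fingers": -1, "ty": -38, "tz": -33.5},
  {"fingers": -1, "ty": -38, "tz": -33.5},
  {"fingers": -1, "ty": -30, "tz": -33.5},
  {"fingers": -1},
  {"fingers": -1},
])

```text
$.commands[0]: bad value
```

```bash
cat > st.py <<'E'
from h import *
s=observe(); M=R.from_quat(s['orientation']).as_matrix(); p=np.array(s['ee_pos'])*1000
d=np.array([.2383,-.9711]); n=np.array([-.9711,-.2383]); L=np.array([465.6,67.5])
tip=p+M[:,0]*25
q=tip[:2]-L
print('t',round(float(s['time']),2),'tip s,lateral(+ to robot),z',(q@d).round(1),(q@n).round(1),tip[2].round(1),'F',np.round(s['ft_force'],1),'w',round(float(s['width']),2),'j',np.round(s['joints'],2))
print('axis angle',np.degrees(np.arctan2(M[0,1],-M[1,1])).round(2),'tilt',M[:,0].round(3))
E
python3 st.py; python3 -c "
from h import *
c=capture('wrist'); save(c,'w1.png')"
```

```text
t 0.1 tip s,lateral(+ to robot),z 528.8 470.9 204.4 F [-0.1  0.1 -0.3] w 1.0 j [-1.49  0.21  1.54  0.    1.39 -0.15]
axis angle 13.51 tilt [-0.     0.002 -1.   ]
```

View pics/w1.png

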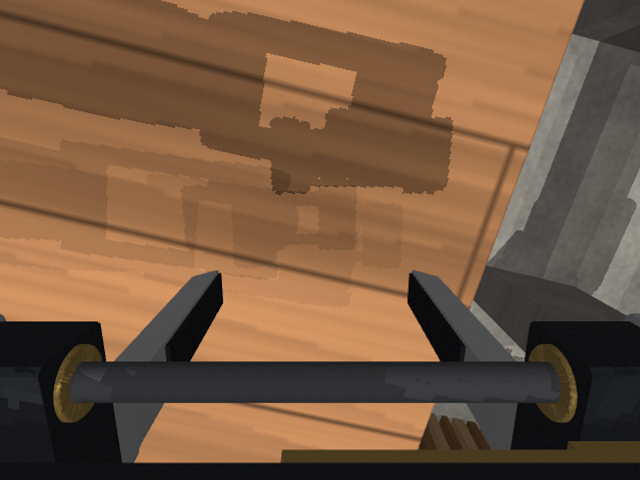

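Both calls were refused, so the arm hasn't moved; the wrist picture shows only the bench and the open fingers. I'll retry with every field filled in.

carry_out([
  {"fingers": -1, "tx": 0, "ty": -38, "tz": -33.5, "rx": 0, "ry": 0, "rz": 0},
], squeeze=10)

```text
time: 0.28
ee_pos: [0.1571, -0.5155, 0.2298]
orientation: [-0.702, -0.082, 0.702, -0.082]
ft_force: [0.6, 1.5, 0.8]
width: 0.926
```

carry_out([
  {"fingers": -1, "tx": 0, "ty": -38, "tz": -33.5, "rx": 0, "ry": 0, "rz": 0},
  {"fingers": -1, "tx": 0, "ty": -38, "tz": -33.5, "rx": 0, "ry": 0, "rz": 0},
  {"fingers": -1, "tx": 0, "ty": -38, "tz": -33.5, "rx": 0, "ry": 0, "rz": 0},
  {"fingers": -1, "tx": 0, "ty": -38, "tz": -33.5, "rx": 0, "ry": 0, "rz": 0},
  {"fingers": -1, "tx": 0, "ty": -38, "tz": -33.5, "rx": 0, "ry": 0, "rz": 0},
  {"fingers": -1, "tx": 0, "ty": -38, "tz": -33.5, "rx": 0, "ry": 0, "rz": 0},
])

```text
time: 1.02
ee_pos: [0.3005, -0.244, 0.2303]
orientation: [0.702, 0.083, -0.702, 0.083]
ft_force: [0.7, -0.2, 0.7]
width: 0.29
```

carry_out([
  {"fingers": -1, "tx": 0, "ty": -38, "tz": -33.5, "rx": 0, "ry": 0, "rz": 0},
  {"fingers": -1, "tx": 0, "ty": -38, "tz": -33.5, "rx": 0, "ry": 0, "rz": 0},
  {"fingers": -1, "tx": 0, "ty": -38, "tz": -33.5, "rx": 0, "ry": 0, "rz": 0},
  {"fingers": -1, "tx": 0, "ty": -38, "tz": -33.5, "rx": 0, "ry": 0, "rz": 0},
  {"fingers": -1, "tx": 0, "ty": -38, "tz": -33.5, "rx": 0, "ry": 0, "rz": 0},
  {"fingers": -1, "tx": 0, "ty": -38, "tz": -33.5, "rx": 0, "ry": 0, "rz": 0},
  {"fingers": -1, "tx": 0, "ty": 0, "tz": 0, "rx": 0, "ry": 0, "rz": 0},
  {"fingers": -1, "tx": 0, "ty": 0, "tz": 0, "rx": 0, "ry": 0, "rz": 0},
])

```text
time: 2.02
ee_pos: [0.4418, 0.0227, 0.23]
orientation: [-0.702, -0.083, 0.703, -0.083]
ft_force: [-0.6, -0.1, 0.1]
width: 0.002
```

```bash
python3 st.py; python3 -c "
from h import *
c=capture('wrist'); save(c,'w2.png')"
```

```text
t 2.02 tip s,lateral(+ to robot),z 37.8 33.8 205.0 F [-0.6 -0.1  0.1] w 0.0 j [-0.14 -0.08  1.85 -0.    1.38  1.19]
axis angle 13.54 tilt [-0.001 -0.    -1.   ]
```

View pics/w2.png

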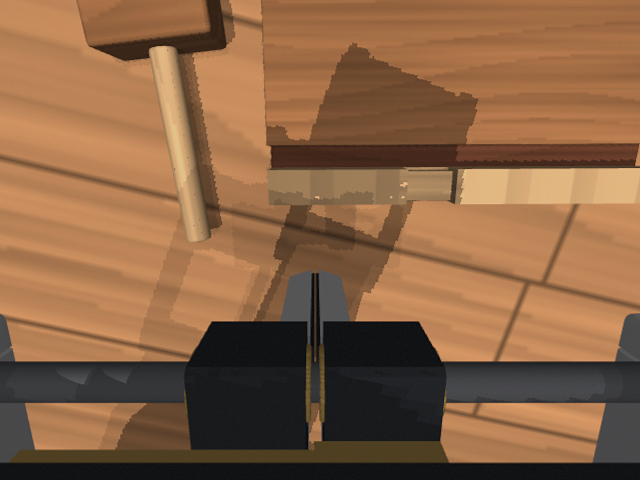

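The wrist view shows the rail's left end at about (268,187) and the notch at columns 407–455, which agrees with the top view. The mallet handle is clear to the left.

carry_out([
  {"fingers": -1, "tx": 0, "ty": -15, "tz": -17, "rx": 0, "ry": 0, "rz": 0},
  {"fingers": -1, "tx": 10, "ty": -15, "tz": -17, "rx": 0, "ry": 0, "rz": 0},
  {"fingers": -1, "tx": 45, "ty": 0, "tz": 0, "rx": 0, "ry": 0, "rz": 0},
  {"fingers": -1, "tx": 45, "ty": 0, "tz": 0, "rx": 0, "ry": 0, "rz": 0},
  {"fingers": -1, "tx": 30, "ty": 0, "tz": 0, "rx": 0, "ry": 0, "rz": 0},
  {"fingers": -1, "tx": 9, "ty": 0, "tz": 0, "rx": 0, "ry": 0, "rz": 0},
  {"fingers": -1, "tx": 0, "ty": 0, "tz": 0, "rx": 0, "ry": 0, "rz": 0},
])

```text
time: 2.95
ee_pos: [0.4684, 0.0591, 0.0917]
orientation: [-0.702, -0.083, 0.702, -0.083]
ft_force: [0.2, 0.2, -0.3]
width: 0.006
```

```bash
python3 st.py
```

```text
t 2.95 tip s,lateral(+ to robot),z 8.8 -0.7 66.7 F [ 0.2  0.2 -0.3] w 0.01 j [-0.06  0.16  1.92 -0.    1.07  1.28]
axis angle 13.41 tilt [-0. -0. -1.]
```

carry_out([
  {"fingers": -1, "tx": 3, "ty": 0, "tz": 0, "rx": 0, "ry": 0, "rz": 0},
  {"fingers": -1, "tx": 2, "ty": 0, "tz": 0, "rx": 0, "ry": 0, "rz": 0},
  {"fingers": -1, "tx": 0, "ty": 0, "tz": 0, "rx": 0, "ry": 0, "rz": 0},
])

```text
time: 3.32
ee_pos: [0.4688, 0.0601, 0.0869]
orientation: [0.703, 0.083, -0.702, 0.083]
ft_force: [-0.3, 0.4, -0.2]
width: 0.003
```

carry_out([
  {"fingers": -1, "tx": 1, "ty": 0, "tz": 0, "rx": 0, "ry": 0, "rz": 0},
  {"fingers": -1, "tx": 0, "ty": 0, "tz": 0, "rx": 0, "ry": 0, "rz": 0},
])

```text
time: 3.58
ee_pos: [0.4684, 0.0602, 0.0855]
orientation: [-0.702, -0.083, 0.702, -0.083]
ft_force: [-0.4, -0.1, 0.3]
width: 0.005
```

carry_out([
  {"fingers": -1, "tx": 1, "ty": 0, "tz": 0, "rx": 0, "ry": 0, "rz": 0},
  {"fingers": -1, "tx": 0, "ty": 0, "tz": 0, "rx": 0, "ry": 0, "rz": 0},
])

```text
time: 3.82
ee_pos: [0.4685, 0.0602, 0.0853]
orientation: [-0.702, -0.083, 0.702, -0.083]
ft_force: [-2.6, 1.0, 6.1]
width: 0.006
```

Contact at about 6 N on the rail's left end. Sweeping right.

carry_out([
  {"fingers": -1, "tx": 0, "ty": 7, "tz": 0, "rx": 0, "ry": 0, "rz": 0},
  {"fingers": -1, "tx": 0, "ty": 7, "tz": 0, "rx": 0, "ry": 0, "rz": 0},
  {"fingers": -1, "tx": 0, "ty": 7, "tz": 0, "rx": 0, "ry": 0, "rz": 0},
  {"fingers": -1, "tx": 0, "ty": 7, "tz": 0, "rx": 0, "ry": 0, "rz": 0},
])

```text
time: 4.32
ee_pos: [0.4757, 0.0337, 0.0853]
orientation: [0.703, 0.084, -0.702, 0.082]
ft_force: [-0.8, 5.2, 5.9]
width: 0.007
```

```bash
python3 st.py
```

```text
t 4.33 tip s,lateral(+ to robot),z 35.2 -1.8 60.3 F [-0.8  5.2  5.9] w 0.01 j [-0.11  0.18  1.91  0.    1.05  1.22]
axis angle 13.48 tilt [ 0.001  0.002 -1.   ]
```

carry_out([
  {"fingers": -1, "tx": 0, "ty": 7, "tz": 0.3, "rx": 0, "ry": 0, "rz": 0},
  {"fingers": -1, "tx": 0, "ty": 7, "tz": 0.3, "rx": 0, "ry": 0, "rz": 0},
  {"fingers": -1, "tx": 0, "ty": 7, "tz": 0.3, "rx": 0, "ry": 0, "rz": 0},
  {"fingers": -1, "tx": 0, "ty": 7, "tz": 0.3, "rx": 0, "ry": 0, "rz": 0},
  {"fingers": -1, "tx": 0, "ty": 7, "tz": 0.3, "rx": 0, "ry": 0, "rz": 0},
  {"fingers": -1, "tx": 0, "ty": 7, "tz": 0.3, "rx": 0, "ry": 0, "rz": 0},
  {"fingers": -1, "tx": 0, "ty": 7, "tz": 0.3, "rx": 0, "ry": 0, "rz": 0},
  {"fingers": -1, "tx": 0, "ty": 7, "tz": 0.3, "rx": 0, "ry": 0, "rz": 0},
])

```text
time: 5.32
ee_pos: [0.4864, -0.0213, 0.0853]
orientation: [0.703, 0.084, -0.702, 0.082]
ft_force: [-0.2, 5.5, 6.1]
width: 0.007
```

carry_out([
  {"fingers": -1, "tx": 0, "ty": 7, "tz": 0, "rx": 0, "ry": 0, "rz": 0},
  {"fingers": -1, "tx": 0, "ty": 7, "tz": 0, "rx": 0, "ry": 0, "rz": 0},
  {"fingers": -1, "tx": 0, "ty": 7, "tz": 0, "rx": 0, "ry": 0, "rz": 0},
  {"fingers": -1, "tx": 0, "ty": 7, "tz": 0, "rx": 0, "ry": 0, "rz": 0},
])

```text
time: 5.82
ee_pos: [0.4927, -0.0485, 0.0852]
orientation: [0.703, 0.084, -0.702, 0.082]
ft_force: [-0.5, 3.6, 4.2]
width: 0.005
```

```bash
python3 st.py
```

```text
t 5.83 tip s,lateral(+ to robot),z 119.1 1.3 60.2 F [-0.5  3.6  4.2] w 0.0 j [-0.27  0.21  1.86  0.    1.06  1.06]
axis angle 13.49 tilt [ 0.001  0.002 -1.   ]
```

carry_out([
  {"fingers": -1, "tx": 0, "ty": 5, "tz": 0, "rx": 0, "ry": 0, "rz": 0},
  {"fingers": -1, "tx": 0, "ty": 4, "tz": 0, "rx": 0, "ry": 0, "rz": 0},
])

```text
time: 6.08
ee_pos: [0.4941, -0.0586, 0.0841]
orientation: [-0.702, -0.083, 0.702, -0.083]
ft_force: [-0.1, -0.3, -0.2]
width: 0.003
```

carry_out([
  {"fingers": -1, "tx": 0, "ty": 4, "tz": -0.5, "rx": 0, "ry": 0, "rz": 0},
  {"fingers": -1, "tx": 0, "ty": 4, "tz": -0.5, "rx": 0, "ry": 0, "rz": 0},
])

```text
time: 6.32
ee_pos: [0.4971, -0.066, 0.0842]
orientation: [-0.702, -0.083, 0.702, -0.083]
ft_force: [-0.4, -0.3, -1.0]
width: 0.005
```

carry_out([
  {"fingers": -1, "tx": 0, "ty": 2, "tz": 0, "rx": 0, "ry": 0, "rz": 0},
  {"fingers": -1, "tx": 0, "ty": 0, "tz": 0, "rx": 0, "ry": 0, "rz": 0},
])

```text
time: 6.58
ee_pos: [0.4977, -0.0677, 0.0844]
orientation: [-0.702, -0.083, 0.702, -0.083]
ft_force: [-0.2, -0.8, -0.6]
width: 0.005
```

```bash
python3 st.py
```

```text
t 6.58 tip s,lateral(+ to robot),z 139.0 1.1 59.4 F [-0.2 -0.8 -0.6] w 0.0 j [-0.31  0.23  1.85  0.    1.06  1.03]
axis angle 13.5 tilt [-0.  0. -1.]
```

The force vanished at s ≈ 139 mm, so the notch is found by feel. Now pressing the catch.

carry_out([
  {"fingers": -1, "tx": 3, "ty": 1, "tz": -1, "rx": 0, "ry": 0, "rz": 0},
  {"fingers": -1, "tx": 3, "ty": 0, "tz": 0, "rx": 0, "ry": 0, "rz": 0},
  {"fingers": -1, "tx": 3, "ty": 0, "tz": 0, "rx": 0, "ry": 0, "rz": 0},
  {"fingers": -1, "tx": 0, "ty": 0, "tz": 0, "rx": 0, "ry": 0, "rz": 0},
])

```text
time: 7.08
ee_pos: [0.4988, -0.0683, 0.0756]
orientation: [-0.702, -0.083, 0.702, -0.083]
ft_force: [-0.8, -0.2, 3.3]
width: 0.005
```

carry_out([
  {"fingers": -1, "tx": 2, "ty": 0, "tz": 0, "rx": 0, "ry": 0, "rz": 0},
  {"fingers": -1, "tx": 2, "ty": 0, "tz": 0, "rx": 0, "ry": 0, "rz": 0},
  {"fingers": -1, "tx": 2, "ty": 0, "tz": 0, "rx": 0, "ry": 0, "rz": 0},
  {"fingers": -1, "tx": 2, "ty": 0, "tz": 0, "rx": 0, "ry": 0, "rz": 0},
  {"fingers": -1, "tx": 0, "ty": 0, "tz": 0, "rx": 0, "ry": 0, "rz": 0},
])

```text
time: 7.7
ee_pos: [0.4989, -0.0683, 0.0679]
orientation: [-0.702, -0.083, 0.702, -0.083]
ft_force: [-1.4, 0.3, 6.4]
width: 0.005
```

```bash
python3 st.py
```

```text
t 7.7 tip s,lateral(+ to robot),z 139.8 0.1 42.9 F [-1.4  0.3  6.4] w 0.0 j [-0.31  0.26  1.85 -0.    1.03  1.03]
axis angle 13.52 tilt [-0.  0. -1.]
```

carry_out([
  {"fingers": -1, "tx": 1, "ty": 0, "tz": 0, "rx": 0, "ry": 0, "rz": 0},
  {"fingers": -1, "tx": 0, "ty": 0, "tz": 0, "rx": 0, "ry": 0, "rz": 0},
])

```text
time: 7.95
ee_pos: [0.4989, -0.0683, 0.0672]
orientation: [-0.702, -0.083, 0.702, -0.083]
ft_force: [-2.1, 0.6, 6.4]
width: 0.005
```

carry_out([
  {"fingers": -1, "tx": 1, "ty": 0, "tz": 0, "rx": 0, "ry": 0, "rz": 0},
  {"fingers": -1, "tx": 0, "ty": 0, "tz": 0, "rx": 0, "ry": 0, "rz": 0},
])

```text
time: 8.2
ee_pos: [0.4989, -0.0683, 0.0671]
orientation: [-0.702, -0.083, 0.702, -0.083]
ft_force: [-5.7, 1.8, 13.6]
width: 0.0
```

carry_out([
  {"fingers": -1, "tx": 1, "ty": 0, "tz": 0, "rx": 0, "ry": 0, "rz": 0},
  {"fingers": -1, "tx": 0, "ty": 0, "tz": 0, "rx": 0, "ry": 0, "rz": 0},
])

```text
time: 8.45
ee_pos: [0.499, -0.0683, 0.0671]
orientation: [-0.702, -0.083, 0.702, -0.083]
ft_force: [-8.4, 1.0, 20.9]
width: 0.005
```

carry_out([
  {"fingers": -1, "tx": -5, "ty": 0, "tz": 0, "rx": 0, "ry": 0, "rz": 0},
  {"fingers": -1, "tx": -15, "ty": 0, "tz": 0, "rx": 0, "ry": 0, "rz": 0},
  {"fingers": -1, "tx": -30, "ty": 0, "tz": 0, "rx": 0, "ry": 0, "rz": 0},
  {"fingers": -1, "tx": -40, "ty": 0, "tz": 0, "rx": 0, "ry": 0, "rz": 0},
  {"fingers": -1, "tx": -40, "ty": 0, "tz": 0, "rx": 0, "ry": 0, "rz": 0},
  {"fingers": -1, "tx": -40, "ty": 0, "tz": 20, "rx": 0, "ry": 0, "rz": 0},
  {"fingers": -1, "tx": 0, "ty": 40, "tz": 40, "rx": 0, "ry": 0, "rz": 0},
  {"fingers": -1, "tx": 0, "ty": 40, "tz": 20, "rx": 0, "ry": 0, "rz": 0},
])

```text
time: 9.45
ee_pos: [0.4391, -0.1656, 0.2359]
orientation: [0.703, 0.083, -0.701, 0.084]
ft_force: [1.0, -0.0, 0.9]
width: 0.005
```

carry_out([
  {"fingers": -1, "tx": 0, "ty": 45, "tz": 0, "rx": 0, "ry": 0, "rz": 0},
  {"fingers": -1, "tx": 0, "ty": 45, "tz": 0, "rx": 0, "ry": 0, "rz": 0},
  {"fingers": -1, "tx": 0, "ty": 45, "tz": 0, "rx": 0, "ry": 0, "rz": 0},
  {"fingers": -1, "tx": 0, "ty": 45, "tz": 0, "rx": 0, "ry": 0, "rz": 0},
  {"fingers": -1, "tx": 0, "ty": 0, "tz": 0, "rx": 0, "ry": 0, "rz": 0},
  {"fingers": -1, "tx": 0, "ty": 0, "tz": 0, "rx": 0, "ry": 0, "rz": 0},
])

```text
time: 10.2
ee_pos: [0.4815, -0.3392, 0.2343]
orientation: [-0.702, -0.084, 0.702, -0.083]
ft_force: [-0.1, 0.3, -0.3]
width: 0.004
```

```bash
python3 st.py; python3 - <<'E'
from h import *
c=capture('top'); save(c,'top2.png'); w=world(c)
L=np.array([.4656,.0675]);d=np.array([.2383,-.9711]);n=np.array([.9711,.2383])
q=w[...,:2]-L; s=q@d; x=q@n
for nm,a,b,lo,hi in [('front',.05,.29,.04,.05),('mid',.05,.29,.09,.1),('back',.05,.29,.15,.158),('catch',.13,.15,-.008,.008)]:
  m=(s>a)&(s<b)&(x>lo)&(x<hi); print(nm,m.sum(),np.percentile(w[m][:,2],[10,50,90]).round(4))
o=np.load('top.npz')['p'].astype(int); df=abs(c['pixels'].astype(int)-o).sum(2)
for nm,(u0,u1,v0,v1) in dict(mallet=(220,296,240,370),glue=(488,530,195,232),spool=(508,555,228,266)).items(): print(nm,(df[v0:v1,u0:u1]>60).sum())
E
```

```text
t 10.2 tip s,lateral(+ to robot),z 398.7 81.5 209.3 F [-0.1  0.3 -0.3] w 0.0 j [-0.76  0.23  1.5   0.    1.41  0.57]
axis angle 13.5 tilt [-0.001  0.001 -1.   ]
front 679 [0.0868 0.0898 0.0925]
mid 661 [0.0742 0.0771 0.08  ]
back 506 [0.0591 0.0619 0.0648]
catch 87 [0.0376 0.0409 0.0437]
mallet 0
glue 0
spool 394
```

View pics/top2.png

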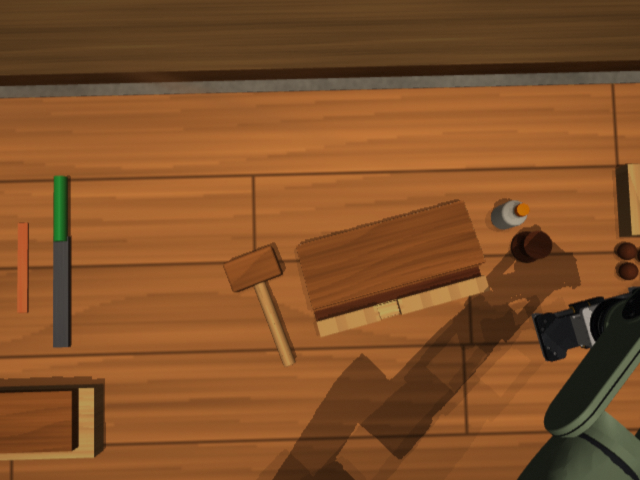

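The lid is up at about 0.25 rad and the catch top is at about 41 mm, fully down. The mallet (255,268), glue (513,213) and spool (531,246) are where they were. The pixel change at the spool is the arm's shadow.

```bash
python3 -c "
from bench import finish_job
print(finish_job())"
```

```text
the job is handed in; nothing more can be done
None
```

The chisel case is open. With the fingers shut, I touched the left end of the rail at about 6 N and swept right. The contact force vanished in the third block, about 139 mm from that end. I pressed the catch there until it stopped, with about 21 N on it, then took the hand away. The job was handed in at about 10 s on the robot's clock.

**Last checks:**
- **Catch:** its top is about 41 mm above the bench. Fully down should be 42 mm.
- **Lid:** it stands at a slope of about 0.25 rad, its full opening. I did not touch it.
- **Mallet and glue:** no pixels changed between the first and last top pictures.
- **Spool:** some pixels changed there. By eye it is at the same place, and the arm's shadow now falls across it.
- **Robot:** the hand is clear of everything and the force reads about zero.

My first two move calls were refused as "bad value" and moved nothing. They went through once every field was filled in.

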